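Stack the filter cell in its assembly nest

TASK

The dark body of a filter cell already stands between the four pins of the blue assembly nest. Put the white spacer ring flat on top of the body, let go of it, and then set the brass disc on the ring with its black knob up, so that the whole stack lies flat between the pins, ready for clamping.

Things in the scene. Friction and masses are not known exactly. Their poses are not given: they have to be found in the camera images.
- nest: Fixed blue plate 110 x 110 x 12 mm with four steel pins round a pocket for 50 mm parts (7 mm play or more). Origin: centre of its underside, on the worktop; x, y along its edges, z up. Pins: 12 mm diameter, axes at x, y = +-27 mm, tapered tips 62 mm above the worktop. Pocket floor 12 mm up. 42 mm gaps between pins, open to the x and y sides, let fingers in.
- cell_body: Dark steel cup of the filter cell, loose, 50 mm diameter, 24 mm high, open at the top with a flat rim (wall 9 mm, bore 32 mm); it already stands in the nest, its rim 36 mm above the worktop. Origin at the centre of its underside, z up.
- spacer: White plastic ring, 50 mm outer diameter, 30 mm bore, 12 mm thick, loose, lying flat on the worktop. Origin at the centre of its underside, z up. When it lies on the body its underside is 36 mm above the worktop. A wider cream roll of tape and screw caps lie nearby and are not it.
- top_disc: Brass disc, 50 mm diameter, 10 mm thick, with a black knob (20 mm diameter, 22 mm high) standing on its middle, 32 mm high in all, loose, lying knob up on the worktop. Origin at the centre of the disc's underside, z up. When it lies on the ring its underside is 48 mm above the worktop. The knob can be gripped from above.
Not all that is in view belongs to the job. What is meant by the cell_body is not green, pink or turquoise, and is the larger of those in its own colour.

How it is judged (in metres and radians):
On the way, in this order (a step that is already met when the one before it is completed fails the run):
1. the white ring lies flat on the body between the pins and is let go (horizontal distance between each of cell_body, spacer and nest below 0.012 m and z of cell_body in the frame of nest between 0.008 and 0.016 m and angle between each of cell_body, spacer's own z axis and vertical below 0.17 rad and z of spacer in the frame of nest between 0.032 and 0.04 m and contact force between spacer and the fingers below 0.05 N and linear speed of spacer below 0.02 m/s), for 0.2 s.
2. the brass disc lies flat on the ring and is let go (horizontal distance between each of cell_body, spacer, top_disc and nest below 0.012 m and z of cell_body in the frame of nest between 0.008 and 0.016 m and angle between each of cell_body, spacer, top_disc's own z axis and vertical below 0.17 rad and z of spacer in the frame of nest between 0.032 and 0.04 m and z of top_disc in the frame of nest between 0.044 and 0.052 m and contact force between top_disc and the fingers below 0.05 N and linear speed of top_disc below 0.02 m/s), for 0.2 s.
At the end, for the whole second after the job is handed in: Body, white ring and brass disc (knob up) are stacked in that order in the nest, each within 12 mm of the nest's centre, within 4 mm of its seated height and within 10 degrees of level, released and at rest (all of step 2 and contact force between each of cell_body, spacer and the fingers below 0.05 N and linear speed of each of cell_body, spacer below 0.02 m/s); the robot touches nothing.
It also fails if it takes over 64 s, if anything falls off the work surface, if the arm or the gripper's body presses on something with over 40 N, if the wrist force passes 120 N, or if a joint passes its speed limit or range.

ROBOT

A 6-joint arm with a two-finger parallel gripper is mounted at the origin on a cart in front of the work surface, level with it; the furniture and walls round the work are solid. World frame = base frame: x ahead of the robot, y to its left, z up, the work surface at z = 0. Lengths are in mm, angles in rad, forces in N, time in s.
With the tool pointing down it reaches from about 275 to 825 mm from the base axis. Payload 4.9 kg.
Tool frame: the origin (TCP) lies at the very end of the fingers, on their centre line; the grasp point (between the pads) lies 19 mm behind it; z points along the fingers, y is the line along which they close (so a half turn about z gives the same grasp; the last joint's range is limited). The gripper opens to 85 mm and grips with 20 to 120 N. Pads are 22 mm wide; open, the fingers measure 114 mm over their backs; the gripper's body (76 mm by 85 mm) begins 54 mm behind the grasp point. The pads swing forward as they close: fully open they stand 13 mm farther back than shut.
Start: joints at [-1.434, 0.326, -0.193, 1.052, 0, 1.437], TCP at [147.138, -529.971, 231.281] pointing down, gripper open.
Joint ranges: [-2.65, 2.65], [-0.97, 1.79], [-1.3, 1.35], [-1.93, 2.1], [-1.47, 1.37], [-3.14, 3.14]. Speed limits (rad/s): [2.57, 2.57, 3.14, 3.14, 3.14, 3.14].

INTERFACE

Orientations are given as [roll, pitch, yaw] about the fixed x, y, z axes, in that order (R = Rz(yaw) Ry(pitch) Rx(roll)).
In Python, from bench import bot, solve_ik, imaging gives the robot as it stands. Calls block until the motion is done:
- bot.move_ptp(position, orientation): joint-space move of the TCP to a pose.
- bot.movel(position, rot=None, max_speed=150, threshold=None): straight line of the TCP; rot=None keeps the orientation; max_speed is the mean speed in mm/s. With threshold (N) it stops when the force on the tool has changed by that much, and returns True; else False.
- bot.move_j(angles): joint-space move.
- bot.grip(opening, effort=None): opening from 0.0 (shut) to 1.0 (fully open); effort is the grip in N (None keeps the last); returns when the fingers have stopped.
- bot.dwell(seconds).
- solve_ik(position, orientation): joint angles nearest the present ones, or None.
- bot.get_state(): the state.
- imaging.capture(name): name is "side" or "top"; returns the picture (480x640x3 uint8, blue, green, red); there is no depth.
- imaging.camera_model(name): a dict with "K" (3x3 intrinsics, pixels), "k1" (the pictures are not rectified: a ray, as slopes to the right and down, at radius r is drawn at 1 + k1 r^2 times it, then the intrinsics apply), "position" and "rotation" of the camera in the world. Camera axes: x right, y up, looking along -z (the intrinsics and any distortion apply to the point x, -y, -z); pixel columns grow to the right and rows downward; lengths in mm; the calibration is good to about 2 mm. A picture is of the moment at which its call begins. camera_model takes no time and is no camera call.
A pose or a line that the arm cannot do raises bot.IKError and nothing moves.
- bot.sign_off(): hands the job in; it is judged then, once.
The state is a dict: "t": time; "qpos": joint angles; "joint_velocities": joint speeds; "effort": joint torques, N m; "tcp_pos": TCP position; "orientation": TCP orientation; "contact_force": force on the tool from outside, world axes, zero at the start; "wrist_torque": the same for the moment, N m; "opening": opening from 0.0 (shut) to 1.0 (fully open); "gripper_force": force on a finger pad.
Only numpy, scipy, OpenCV 4.12 (cv2) and the standard library are available. Lean on these libraries where they do the work, as an engineer would, in place of code of your own. Each camera call takes 0.05 s, during which the arm holds its last target. There are 200 camera calls.

## Working session

There is one attempt and no reset: what is moved stays moved. The work goes in short steps, each a Python script; the robot and the scene stay as the last script left them, time stands still between calls to the robot, and variables do not carry over. Pictures are saved under pics/ and viewed, at most 10 in all, crops included, and the job is handed in when it is done.

```bash
mkdir -p pics; cat > h.py <<'E'
import numpy as np, cv2
from bench import bot, solve_ik, imaging
def cam(n):
    m=imaging.camera_model(n); return np.array(m["K"]),m["k1"],np.array(m["position"]),np.array(m["rotation"])
def ray(n,u,v):
    K,k1,p,R=cam(n)
    s=cv2.undistortPoints(np.array([[[u,v]]],float),K,np.array([k1,0,0,0.]))[0,0]
    # calibrate
    return p,R@np.array([s[0],-s[1],-1])
def px2w(n,u,v,z):
    p,d=ray(n,u,v); return p+d*(z-p[2])/d[2]
def w2px(n,P):
    K,k1,p,R=cam(n); c=(np.atleast_2d(P)-p)@R; s=c*[1,-1,-1]
    return cv2.projectPoints(s.reshape(-1,1,3),np.zeros(3),np.zeros(3),K,np.array([k1,0,0,0.]))[0][:,0]
E
python3 - <<'E'
from h import *
for n in("top","side"):
    cv2.imwrite(f"pics/{n}0.png",imaging.capture(n)); print(n,cam(n))
print(bot.get_state())
E
```

```text
top (array([[558.52284598,   0.        , 323.10520549],
       [  0.        , 558.52284598, 238.9787277 ],
       [  0.        ,   0.        ,   1.        ]]), 0.01841231754002167, array([321.17019348, -87.24162261, 935.91143172]), array([ 0.15523151, -0.01033797, -1.59022563]))
side (array([[548.80014348,   0.        , 311.3144501 ],
       [  0.        , 548.80014348, 242.19671183],
       [  0.        ,   0.        ,   1.        ]]), -0.11846413514739539, array([ 37.02576485, 704.57221041, 437.27511802]), array([ 1.16551994, -0.01641609, -2.64298015]))
{'t': 0.1, 'qpos': array([-1.43420772e+00,  3.26906514e-01, -1.93457299e-01,  1.05197594e+00,
        2.17992950e-05,  1.43661533e+00]), 'joint_velocities': array([ 0.00109146, -0.00337391,  0.00343459,  0.00281454, -0.00034725,
       -0.00069118]), 'effort': array([ 9.35270982e-04, -4.44241011e+01,  2.63036495e+01,  7.92048551e-03,
       -3.12060411e-05,  7.96635419e-06]), 'tcp_pos': array([ 147.06933912, -529.45564995,  230.57019894]), 'orientation': array([-3.14006602e+00, -2.28080565e-04,  2.70769420e-01]), 'contact_force': array([-0.13106466, -0.84973228,  0.13422879]), 'wrist_torque': array([-0.01126156,  0.01725676,  0.03335553]), 'gripper_force': 0.0, 'opening': 1.0001958019569521}
```

View pics/top0.png

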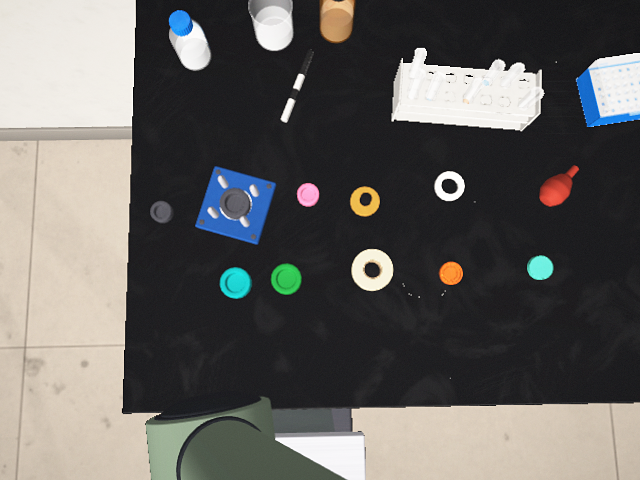

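View pics/side0.png

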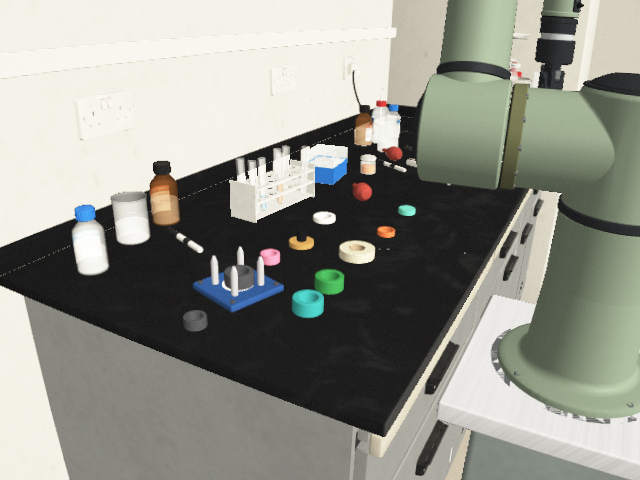

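Top view: nest at about (235,205) with the dark body in it, the brass disc at (365,201) and the white ring at (450,186). The dark cap at (161,212) is a decoy, and the cream tape is at (372,270). Next I'll locate the parts by segmentation.

```bash
cat >> h.py <<'E'
from scipy.spatial.transform import Rotation as Ro
def cam(n):
    m=imaging.camera_model(n); R=np.array(m["rotation"])
    if R.shape==(3,): R=Ro.from_euler("xyz",R).as_matrix()
    # drawn = slope*(1+k1 r^2): the OpenCV k1 model
    return np.array(m["K"]),m["k1"],np.array(m["position"]),R
def blob(mask,c,maxd=45):
    m=np.zeros_like(mask); x,y=c; m[y-maxd:y+maxd,x-maxd:x+maxd]=mask[y-maxd:y+maxd,x-maxd:x+maxd]
    cs,_=cv2.findContours(m,cv2.RETR_EXTERNAL,cv2.CHAIN_APPROX_NONE)
    return max(cs,key=cv2.contourArea)
def circ(n,cnt,z):
    P=np.array([px2w(n,u,v,z)[:2] for u,v in cnt[:,0]],np.float32)
    (x,y),r=cv2.minEnclosingCircle(P); e=cv2.fitEllipse(P); return np.round([x,y,r],1),np.round(e[0],1),np.round(e[1],1)
def quad(n,cnt,z):
    P=np.array([px2w(n,u,v,z)[:2] for u,v in cnt[:,0]],np.float32)
    return cv2.minAreaRect(P)
E
python3 - <<'E'
from h import *
I=cv2.imread("pics/top0.png"); H=cv2.cvtColor(I,cv2.COLOR_BGR2HSV); h,s,v=[H[...,i].astype(int) for i in range(3)]
W=((s<40)&(v>150)).astype(np.uint8)
print("ring",circ("top",blob(W,(450,186),30),12))
B=((h>10)&(h<32)&(s>110)&(v>60)).astype(np.uint8)
print("disc",circ("top",blob(B,(365,201),28),10))
L=((h>100)&(h<125)&(s>120)&(v>60)).astype(np.uint8)
print("nest",quad("top",blob(L,(235,205),50),12))
D=((s<60)&(v>45)&(v<110)).astype(np.uint8)
print("body",circ("top",blob(D,(235,204),22),36))
print(w2px("top",[0,0,0]),w2px("side",[0,0,0]))
S=cv2.imread("pics/side0.png")
cv2.imwrite("pics/c0.png",np.hstack([cv2.resize(I[150:260,180:290],(400,400),interpolation=2),cv2.resize(S[235:320,190:290],(400,400),interpolation=2)]))
E
```

```text
ring (array([ 553.7, -315.5,   26.5]), array([ 553.7, -315.8]), array([49. , 51.9]))
disc (array([ 529.8, -170.8,   26.6]), array([ 529.9, -170.9]), array([49.7, 52.1]))
nest ((527.0700073242188, 46.969444274902344), (111.96690368652344, 111.89635467529297), 73.05271911621094)
body (array([524.5,  43.7,  26. ]), array([525.2,  44.6]), array([45. , 49.5]))
[[264.85195089 536.80196303]] [[574.87398367 366.16982084]]
```

View pics/c0.png

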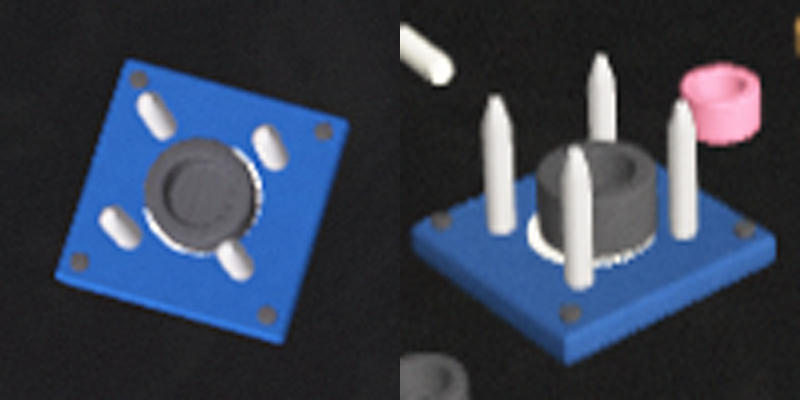

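The crop shows the body standing upright between the pins, centred at crop pixel (200,195), slightly off the nest centre. I have all the poses I need, so I'll fetch the ring and find the table height by touch.

```bash
cat >> h.py <<'E'
YAW=np.radians(-17.0); O=[np.pi,0,YAW]
RING=[553.7,-315.6]; DISC=[529.9,-170.9]; NEST=[527,47]
def st(l):
    s=bot.get_state(); print(l,round(s["t"],2),s["tcp_pos"].round(1),s["contact_force"].round(1),round(float(s["opening"]),3),round(float(s["gripper_force"]),1))
E
python3 - <<'E'
from h import *
print(solve_ik(RING+[120],O), solve_ik(NEST+[80],O))
bot.move_ptp(RING+[120],O); bot.grip(0.75); st("above")
bot.movel(RING+[20]); st("20")
print(bot.movel(RING+[-8],max_speed=15,threshold=4)); st("touch")
cv2.imwrite("pics/s1.png",cv2.resize(imaging.capture("side")[150:280,240:400],(800,600)))
E
```

```text
[-0.63379662  0.57179936 -0.10071518  0.89828178  0.          2.80450201] [-0.05061018  0.44137708 -0.45020039  0.67921885  0.         -2.89549686]
above 2.17 [ 553.5 -316.1  120.2] [ 0.3 -0.2  0.2] 0.748 0.0
20 2.99 [ 554.3 -316.    20.8] [-0.4 -0.2  0.4] 0.747 0.0
True
touch 4.55 [ 553.7 -315.6   -6. ] [-0.7  0.3  5.7] 0.749 2.5
```

View pics/s1.png

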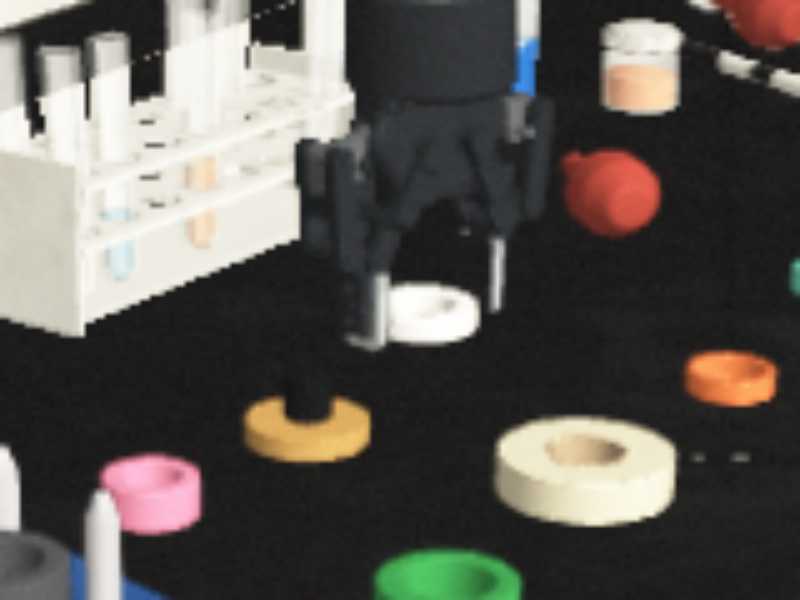

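The fingers straddle the ring, at crop pixels (370,345) and (495,310), with their tips on the worktop at TCP z = -6. I'll raise slightly, grip, lift and carry.

```bash
cat >> h.py <<'E'
O2=[np.pi,0,YAW+np.pi]
E
python3 - <<'E'
from h import *
bot.movel(RING+[-1],max_speed=30)
bot.grip(0.0,effort=40); st("grip")
bot.movel(RING+[130]); st("up")
print(solve_ik(NEST+[130],O2))
bot.move_ptp(NEST+[130],O2); st("over nest")
I=imaging.capture("side")[120:300,150:330]; T=imaging.capture("top")[140:260,180:300]
cv2.imwrite("pics/s2.png",np.hstack([cv2.resize(I,(400,400)),cv2.resize(T,(400,400))]))
E
```

```text
grip 5.25 [ 553.6 -315.5   -0.7] [-1.   0.7  4.8] 0.567 40.6
up 6.28 [ 553.1 -315.2  128.9] [-1.  -0.6 -1.4] 0.568 41.3
[-0.05061018  0.37984505 -0.39464901  0.79630227  0.          0.24609579]
over nest 8.46 [527.2  46.7 129.9] [ 0.7  0.  -0.9] 0.567 41.3
```

View pics/s2.png

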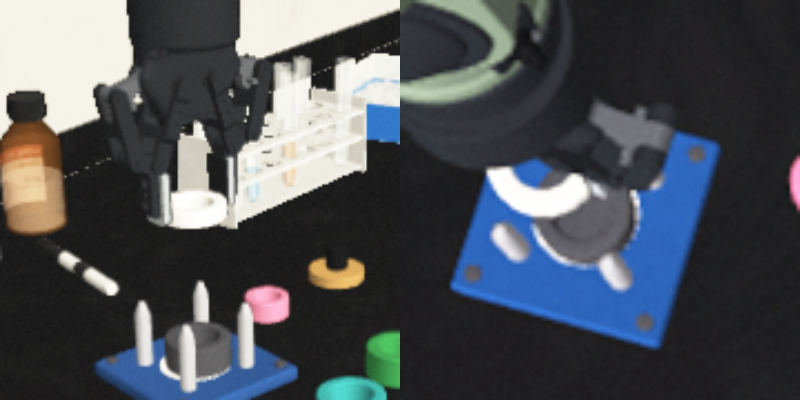

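The ring is held level over the nest, at side-crop pixel (195,210). I'll lower it in line with the body until it touches.

```bash
python3 - <<'E'
from h import *
P=[525.4,44.8]
bot.movel(P+[70]); st("70")
bot.movel(P+[42],max_speed=60); st("42")
print(bot.movel(P+[33],max_speed=12,threshold=4)); st("touch")
I=imaging.capture("side")[190:310,180:300]
bot.grip(0.75); st("open")
bot.movel(P+[130]); st("up")
bot.move_ptp([500,-100,150],O2)
J=imaging.capture("side")[190:310,180:300]; T=imaging.capture("top")
cv2.imwrite("pics/top3.png",T)
cv2.imwrite("pics/s3.png",np.hstack([cv2.resize(x,(266,400),interpolation=2) for x in(I,J,T[150:260,180:290])])); st("clear")
E
```

```text
70 9.11 [525.6  44.7  70.2] [ 0.8 -0.   0. ] 0.566 41.4
42 9.72 [525.2  44.8  41.7] [ 0.2 -0.2 -1.1] 0.567 41.4
True
touch 10.3 [525.5  44.8  35.3] [0.1 0.4 4.9] 0.566 41.8
open 10.65 [524.4  44.9  34.5] [ 0.2 -0.1 -0.8] 0.752 0.0
up 11.43 [524.8  44.8 129.3] [-0.8  0.1 -1. ] 0.754 0.0
clear 12.18 [499.6 -99.  149.2] [-0.1  0.6  1.3] 0.751 0.0
```

View pics/s3.png

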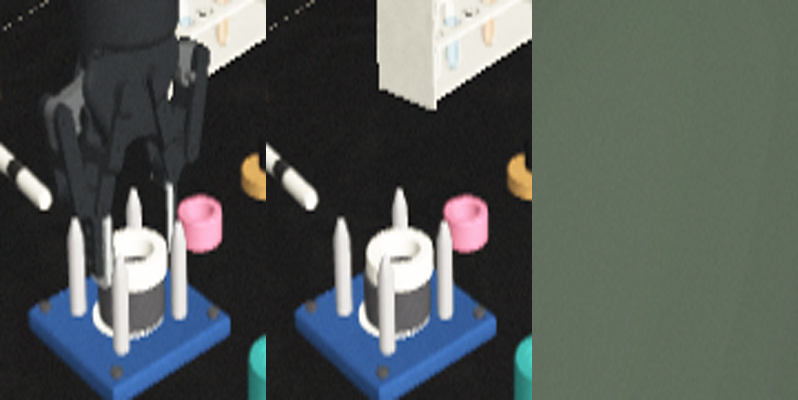

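The middle crop shows the ring flat on the body between the pins and released, at (400,260). Next is the disc, gripped by its knob.

```bash
python3 - <<'E'
from h import *
bot.move_ptp(DISC+[120],O2); bot.grip(0.6)
bot.movel(DISC+[14],max_speed=100,threshold=8); st("down")
bot.grip(0.0,effort=40); st("grip")
bot.movel(DISC+[150]); st("up")
P=[525.6,45.0]
bot.move_ptp(P+[150],O2)
bot.movel(P+[100]); st("over")
I=imaging.capture("side")[130:310,150:330]
cv2.imwrite("pics/s4.png",cv2.resize(I,(600,600),interpolation=2))
E
```

```text
down 14.09 [ 530.5 -171.2   14.6] [ 0.3 -0.1  0.1] 0.598 0.0
grip 14.48 [ 530.3 -171.1   14.7] [-1.7 -0.3  5.5] 0.213 39.3
up 15.54 [ 529.2 -170.6  149. ] [-0.8 -0.1 -1.1] 0.216 39.0
over 16.89 [525.7  43.9  99.9] [ 0.3  0.1 -0.4] 0.208 39.1
```

View pics/s4.png

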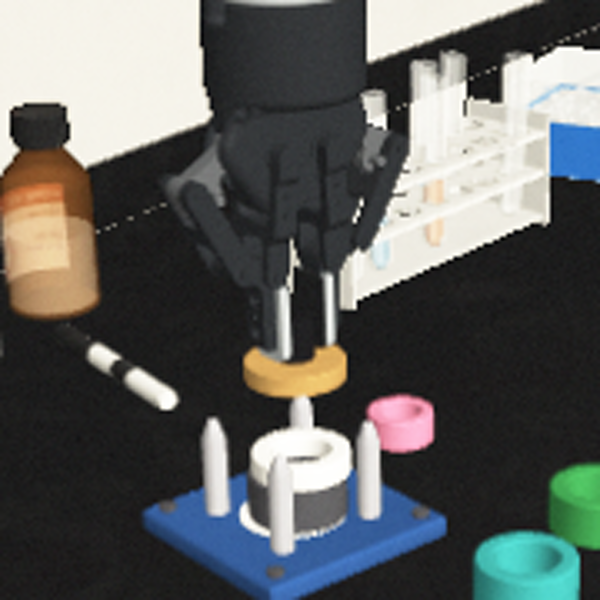

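The disc hangs about level over the stack, at (295,370) above the ring at (300,455). I'll lower it until it touches and release.

```bash
python3 - <<'E'
from h import *
P=[525.8,45.2]
bot.movel(P+[72],max_speed=80); st("72")
print(bot.movel(P+[58],max_speed=12,threshold=4)); st("touch")
bot.grip(0.5); st("open")
bot.movel(P+[150]); bot.move_ptp([400,-200,200],O2); bot.dwell(.3); st("clear")
I=imaging.capture("side")[190:310,180:300]; T=imaging.capture("top")[150:260,180:290]
cv2.imwrite("pics/s5.png",np.hstack([cv2.resize(x,(400,400),interpolation=2) for x in(I,T)]))
E
```

```text
72 17.44 [525.8  45.2  72.1] [-0.2 -0.4 -0.7] 0.209 39.1
True
touch 18.23 [525.7  45.2  62.7] [-1.4 -0.4  4.1] 0.211 39.6
open 18.58 [524.8  45.3  61.8] [ 0.  -1.1 -0.2] 0.501 0.0
clear 20.7 [ 400.4 -199.3  199.8] [ 0.2  0.1 -0.2] 0.501 0.0
```

View pics/s5.png

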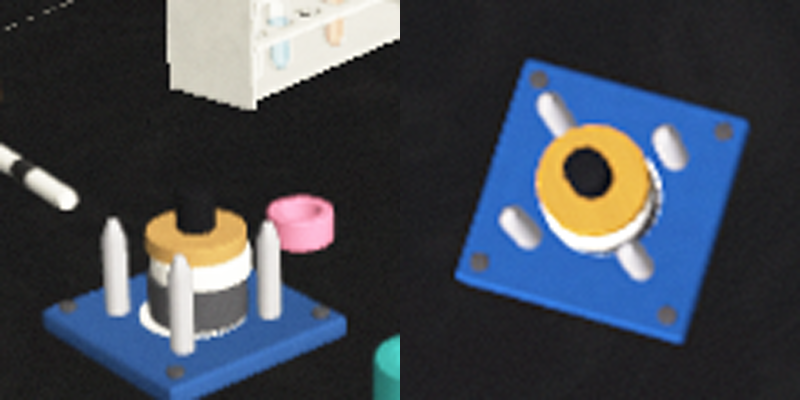

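The stack stands flat, but the disc at top-crop (594,181) looks slightly offset, so I'll measure it before handing in.

```bash
python3 - <<'E'
from h import *
T=imaging.capture("top");S=imaging.capture("side")
for n,I,c in(("top",T,(233,200)),("side",S,(239,262))):
    H=cv2.cvtColor(I,cv2.COLOR_BGR2HSV); h,s,v=[H[...,i].astype(int) for i in range(3)]
    B=((h>10)&(h<32)&(s>110)&(v>60)).astype(np.uint8)
    cnt=blob(B,c,25); print(n,cv2.boundingRect(cnt))
    if n=="top": print(circ(n,cnt,58))
    # predicted disc outline (top edge and bottom edge) if centred on (525.8,45.2)
    a=np.linspace(0,2*np.pi,60)
    q=np.vstack([w2px(n,np.c_[525.8+25*np.cos(a),45.2+25*np.sin(a),0*a+z]) for z in(48,58)])
    print("pred",q.min(0).round(1),np.ptp(q,axis=0).round(1))
E
```

```text
top (218, 185, 31, 30)
(array([525.9,  44.6,  25.2]), array([525.4,  44.7]), array([47., 49.]))
pred [216.9 183.9] [32.  31.6]
side (223, 252, 31, 18)
pred [222.5 252. ] [30.9 18.5]
```

The disc is within about 3 mm of the nest centre and at its seated height, and both cameras agree with that.

```bash
python3 -c "
from h import *
print(bot.sign_off())"
```

```text
the job is handed in; nothing more can be done
None
```

The ring and then the brass disc (knob up) are stacked flat on the body between the pins and released, with the disc measured within about 3 mm of the nest centre. I handed the job in at about 21 s of the 64 s allowed; the hand-in returned no verdict.

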